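Release the cam lock and slide the relay into the test contacts

ROBOT

A 7-joint arm with a two-finger parallel gripper is mounted at the origin on the work surface. World frame = base frame: x ahead of the robot, y to its left, z up, the work surface at z = 0. Lengths are in m, angles in rad, forces in N, time in s.
With the tool pointing down it reaches from about 0.425 to 0.925 m from the base axis. Payload 6.8 kg.
Tool frame: the origin (TCP) lies on the mounting face of the last link; the fingertips stand 173 mm ahead of it and the grasp point (between the pads) lies 155 mm ahead of it (grip_point_offset is the distance from the TCP to the grasp point, in m); x points along the fingers, z is the direction in which the jaws open and shut, and the axes are right-handed (so a half turn about x gives the same grasp; the last joint's range is limited). The gripper opens to 85 mm and grips with 20 to 120 N. Pads are 22 mm wide; open, the fingers measure 114 mm over their backs; the gripper's body (76 mm by 85 mm) begins 54 mm behind the grasp point. The pads swing forward as they close: fully open they stand 13 mm farther back than shut.
Start: joints at [1.136, 0.477, 0.022, 1.555, -0.011, 1.109, -0.083], TCP at [0.217, -0.639, 0.405] pointing down, gripper open.
Joint ranges: [-2.96, 2.96], [-0.34, 2.1], [-1.41, 1.46], [0.24, 2.44], [-1.37, 4.51], [0.17, 1.92], [-2.96, 2.96]. Speed limits (rad/s): [2.39, 2.39, 3.14, 3.14, 3.14, 3.14, 3.14].

INTERFACE

Orientations are given as a rotation vector (axis times angle).
In Python, from bench import * gives the robot as it stands. The module is installed in compiled form; this text tells all that it offers.
- The arm moves only by the tool servo_tool, never from a script. Its argument "motion" is a list of rows, each a list of 5 numbers: the shift along the tool's x, y, z in m, then the turn about the tool's x in degrees, then the gripper command: -1 is fully open, 1 is shut, values between are in proportion. In form: [[dx, dy, dz, turn, fingers], ...]. A call has 1 to 8 rows; each row is the pose to reach, as a shift and turn from the pose measured when the call began, along the tool's axes at that moment; what a row does not reach only later rows make up. A row lasts 1/10 s, in which the tool goes at most 50 mm and 8.59 degrees, less where a joint would pass 70% of its speed; a pose out of reach is approached as far as the arm can. A call with a gripper value outside its range is refused whole. The fingers move at their own pace and stop on an object; "force" is the grip in N (left out, the last holds). Time passes only in rows, so rows that repeat a pose let the fingers close. It gives the time, the measured TCP pose, the force and the opening at its end, in the units of the state.
- get_obs(): the state, without advancing time (a new reading comes with each control period).
- grab_frame(name): name is "side" or "top"; returns the picture (420x560x3 uint8, red, green, blue); there is no depth.
- camera_params(name): a dict with "mtx" (3x3 intrinsics, pixels), "world_to_cam" (4x4, takes a point from world to camera coordinates). Camera axes: x right, y down, z forward; pixel columns grow to the right and rows downward; lengths in m; the calibration is good to about 2 mm. A picture is of the moment at which its call begins. camera_params takes no time and is no camera call.
- hand_in(): hands the job in, once; it reports no verdict.
The state is a dict: "clock": time; "joints": joint angles; "qvel": joint speeds; "tau": joint torques, N m; "tcp_pos": TCP position; "orientation": TCP orientation; "contact_force": force on the tool from outside, world axes, zero at the start; "moment": the same for the moment, N m; "grip_width": finger opening in m.
Only numpy, scipy, OpenCV 4.12 (cv2) and the standard library are available. Lean on these libraries where they do the work, as an engineer would, in place of code of your own. Each camera call takes 0.05 s, during which the arm holds its last target. There are 200 camera calls.

TASK

On the grey test jig, push the cam's red handle peg round with the fingertips until the handle points at the green mark, which puts the cam at its low point. Only then push the yellow plate to send the slide with its relay fully forward, up against the cam. Nothing is to be picked up: leave the relay sitting in its nest on the slide and everything else where it stands.

Things in the scene. Friction and masses are not known exactly. Their poses are not given: they have to be found in the camera images.
- fixture: Test jig: grey base plate 240 x 220 x 12 mm screwed to the bench; origin at the centre of its underside, z up. Its +x axis is 'forward' (the way the slide runs, away from the robot within about 0.3 rad), +y is its left. In its frame: cam axis at (31, 0); push plate's rear face at x = -100 when the slide is back; two black contact blocks 22 x 22 mm, tops at 55 mm, centred at (-32, +-55).
- cam (a joint): Cam angle, rad. 0 = low point: handle points to the jig's left (+y), at the green mark, and the slide can come forward. Positive = turned clockwise seen from above (1.57: handle points forward, 3.14: right, high point, slide blocked). Starts at 1.7 to 2.8; range -0.7 to 3.2, no stop at 0: turn it anticlockwise. Friction, 0.28 N m (4 N at the peg), keeps it where it is left.
- cam_axis (a point): Point on the cam's vertical axis, fixed in the jig, 67 mm above the bench; its axes are the jig's. The cam is a steel eccentric disc in front of the slide, 60 mm across, its centre 15 mm off this axis, with a radial handle on top.
- handle (a point): Red upright round peg on the end of the cam's handle: 16 mm across, standing from 48 to 85 mm above the bench, 70 mm from the cam's axis; the point is on the peg's centre line 67 mm above the bench. The handle is a dark steel bar 16 mm wide, from 38 to 48 mm above the bench.
- low_mark (a point): Centre of the green round mark on the base plate (12.6 mm above the bench), 70 mm to the jig's left of the cam's axis: the peg stands above it when the cam is at its low point. A green stripe runs outward from it.
- slide (a joint): Travel of the follower slide along the jig's +x, m: 0 = fully back (the start), about 0.031 = fully forward with its brass shoe against the cam at its low point. Friction about 3 N, no spring: it stays where it is left. A turned cam stops it earlier (at the high point after 1 mm).
- push_face (a point): Centre of the rear face of the slide's yellow push plate, 45 mm above the bench. The plate is 54 mm wide, 15 mm thick and stands from 14 to 66 mm above the bench, at the slide's rear end, facing the robot; push it towards the jig's +x. Moves with the slide.
- nest (a point): Where the relay's centre is when it sits properly in the shallow nest of the slide (37 mm in front of the push face, 47 mm above the bench; nest walls 10 mm high, 2 mm free all round). Moves with the slide.
- relay_center (a point): Centre (half-way up) of the black and white relay, 40 x 36 x 42 mm, 0.1 to 0.2 kg, standing loose in the nest; its top is 68 mm above the bench.
- spare_relay: Bystander: black and grey relay 40 x 36 x 42 mm standing on the bench left of the jig; origin at the centre of its underside.
- done_relay: Bystander: black and green relay 40 x 36 x 42 mm on the bench; origin at the centre of its underside.
- screwdriver: Bystander: blue-handled screwdriver lying on the bench to the right of the jig, about 200 mm long; origin near its middle.
- jar: Bystander: grey jar, 56 mm across, 70 mm high; origin at the centre of its underside.
- gauge: Bystander: steel gauge block 90 x 45 x 28 mm; origin at the centre of its underside.
Mind the look-alikes: they are no part of the job. Leave any blue, orange or turquoise look-alike of the part that bears relay_center alone.

How it is judged:
By the outcome, as a careful person would: the job done as asked, in the order asked, and still so for the second after the job is handed in, with the robot touching nothing.
It also fails if it takes over 48 s, if anything falls off the work surface, if the arm or the gripper's body presses on something with over 40 N, if the wrist force passes 120 N, or if a joint passes its speed limit or range.

## Working session

There is one attempt and no reset: what is moved stays moved. The work goes in short steps, Python scripts to look and compute and a tool call to move; the robot and the scene stay as the last step left them, time stands still between calls to the robot, and variables do not carry over. Pictures are saved under pics/ and viewed, about 8 in all and at most 12, crops included, and the job is handed in when it is done.

Besides the shell and the picture viewer there is one more tool, called after "Call:" as name([rows], argument=value, ...), one row to a line, values as JSON. servo_tool: Moves the arm, as the interface text tells. Its arguments: {"type":"object","properties":{"motion":{"type":"array","items":{"type":"array","items":{"type":"number"}}},"force":{"type":"number"}},"required":["motion"]}

```bash
mkdir -p pics; cat > h.py <<'E'
from bench import *
import numpy as np, cv2
from scipy.spatial.transform import Rotation as R
def snap(n,f,crop=None,s=1):
    im=grab_frame(n)[:,:,::-1]
    cv2.imwrite('pics/raw_'+f,im)
    if crop: 
        a,b,c,d=crop; im=im[b:d,a:c]
    if s!=1: im=cv2.resize(im,None,fx=s,fy=s,interpolation=cv2.INTER_CUBIC)
    cv2.imwrite('pics/'+f,im)
def px2w(n,u,v,z):
    p=camera_params(n);K=np.array(p['mtx']);T=np.array(p['world_to_cam'])
    d=T[:3,:3].T@np.linalg.inv(K)@[u,v,1];o=-T[:3,:3].T@T[:3,3]
    return o+d*(z-o[2])/d[2]
def w2px(n,P):
    p=camera_params(n);K=np.array(p['mtx']);T=np.array(p['world_to_cam'])
    c=K@(T[:3,:3]@np.array(P)+T[:3,3]);return c[:2]/c[2]
def st():
    o=get_obs();r=R.from_rotvec(o['orientation']).as_matrix()
    print(o['clock'],'tcp',np.round(o['tcp_pos'],4),'F',np.round(o['contact_force'],1),'w',o['grip_width']);print(np.round(r,3));return np.array(o['tcp_pos']),r
E
python3 - <<'E'
from h import *
snap('top','t0.png',None,1.4);snap('side','s0.png',None,1.4);st()
for n in('top','side'):
    T=np.array(camera_params(n)['world_to_cam']);print(n,-T[:3,:3].T@T[:3,3])
E
```

```text
0.1 tcp [ 0.2166 -0.639   0.4038] F [ 0.7  0.6 -0.5] w 0.08528093342716651
[[-0.001  0.947  0.321]
 [ 0.001  0.321 -0.947]
 [-1.    -0.    -0.002]]
top [0.23990572 0.02595133 1.49489808]
side [0.00958157 0.82301407 0.92016963]
```

View pics/t0.png

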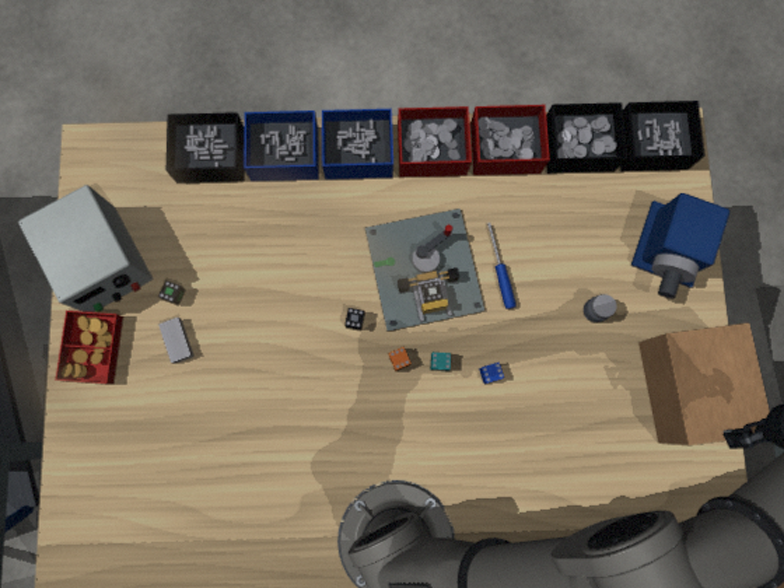

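View pics/s0.png

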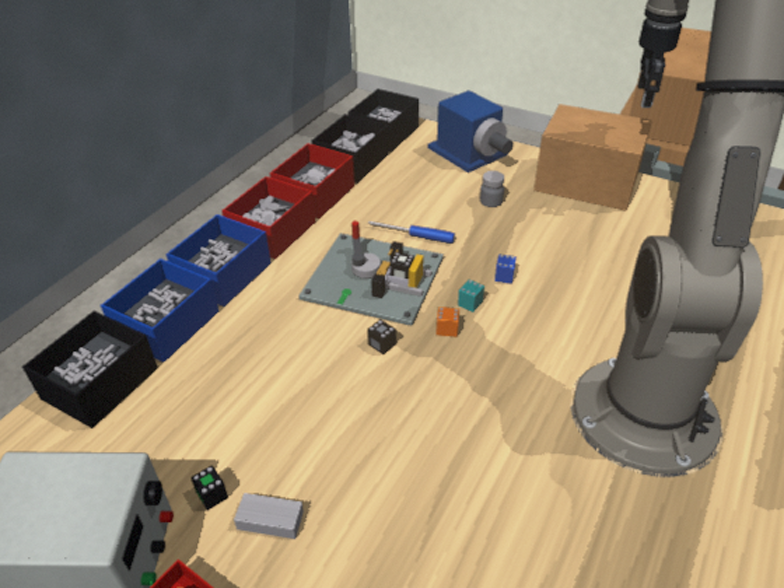

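Both pictures show the jig, at about (425,268) in the top view. The red peg is at (448,230), the green mark at (383,262), the yellow plate at (433,306) and the relay on the slide at (432,291). The look-alikes are the orange (400,358), turquoise (441,361) and blue (491,373) blocks, and the spare relay at (355,318). I chose the relay in the jig, and I'll check that in a close crop.

```bash
python3 - <<'E'
import cv2
im=cv2.imread('pics/raw_t0.png')[142:242,250:370];cv2.imwrite('pics/c1.png',cv2.resize(im,None,fx=6,fy=6,interpolation=cv2.INTER_CUBIC))
E
```

```text
(no output)
```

View pics/c1.png

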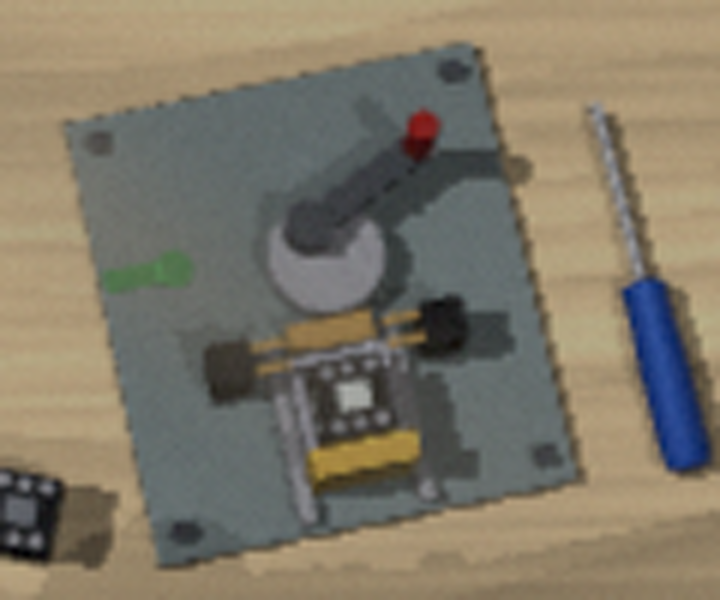

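The crop shows the plate corners at (67,122), (475,43), (580,480) and (160,565), the peg top at (425,126) and the green mark at (176,268). It also shows the black and white relay in its nest at (352,398).

```bash
cat >> h.py <<'E'
def crop2w(u,v,z): return px2w('top',250+(u+.5)/6-.5,142+(v+.5)/6-.5,z)
E
python3 - <<'E'
from h import *
FL,FR,BR,BL=[crop2w(u,v,.012)[:2] for u,v in((67,122),(475,43),(580,480),(160,565))]
c=(FL+FR+BR+BL)/4
f=(FL+FR-BR-BL);l=(FL+BL-FR-BR)
print(c,np.arctan2(f[1],f[0]),np.arctan2(-l[0],l[1]),np.linalg.norm(f)/2,np.linalg.norm(l)/2)
a=(np.arctan2(f[1],f[0])+np.arctan2(-l[0],l[1]))/2
Rj=np.array([[np.cos(a),-np.sin(a)],[np.sin(a),np.cos(a)]])
W=lambda x,y:c+Rj@[x,y]
peg=crop2w(425,126,.085)[:2];gm=crop2w(176,268,.0126)[:2]
pj=Rj.T@(peg-c)
print('peg',peg,pj,'mark',gm,W(31,70) if 0 else c+Rj@[.031,.07])
d=pj-[.031,0];print('r',np.linalg.norm(d),'cam',np.arctan2(d[0],d[1]))
print('push',c+Rj@[-.1,0],'axis',c+Rj@[.031,0])
E
```

```text
[ 0.57674527 -0.08177149] 0.17704774005286147 0.17166762207532998 0.23882625878519154 0.21956449487945398
peg [ 0.64721751 -0.13212956] [ 0.06066785 -0.06181976] mark [ 0.59538847 -0.00742351] [ 0.59513196 -0.00745507]
r 0.06857014529729198 cam 2.6941467519342095
push [ 0.47826145 -0.09911904] axis [ 0.60727525 -0.07639374]
```

Call:
servo_tool([
  [-0.05,0,0,0,0.2],
  [-0.1,0,0,0,0.2],
  [-0.1,0.04,-0.024,8,0.2],
  [-0.1,0.08,-0.048,16,0.2],
  [-0.1,0.12,-0.072,24,0.2],
  [-0.1,0.16,-0.096,32,0.2],
  [-0.1,0.2,-0.12,40,0.2],
  [-0.1,0.24,-0.144,48,0.2],
])

```text
clock: 0.9
tcp_pos: [0.3984, -0.4242, 0.5037]
orientation: [1.579, 0.922, -1.579]
contact_force: [0.4, -0.3, 0.5]
grip_width: 0.034
```

```bash
cat >> h.py <<'E'
AX=np.array([.6073,-.0764]);A=.174
def tgt(cam,zt=None,toolang=None,off=0):
    "print delta in tool axes to have the tool straddle the peg at cam angle"
    p,r=st();h=A+np.pi/2-cam
    P=AX+.07*np.array([np.cos(h),np.sin(h)])
    z=p[2] if zt is None else zt
    d=r.T@(np.r_[P,z]-p)
    ang=np.arctan2(r[1,2],r[0,2]);want=h-np.pi/2
    print('delta',np.round(d,4),'turn',np.round(np.degrees((ang-want+np.pi)%(2*np.pi)-np.pi),1),'q7',get_obs()['joints'][6])
E
python3 -c "
from h import *
tgt(2.694)"
```

```text
0.9 tcp [ 0.3984 -0.4242  0.5037] F [ 0.4 -0.3  0.5] w 0.03399450296519047
[[-0.001  0.87  -0.493]
 [ 0.002 -0.493 -0.87 ]
 [-1.    -0.002 -0.001]]
delta [ 3.000e-04  7.370e-02 -3.762e-01] turn 24.8 q7 -1.3664724920607791
```

Call:
servo_tool([
  [0,0.009,-0.047,4,0.2],
  [0,0.018,-0.094,8,0.2],
  [0,0.027,-0.141,12,0.2],
  [0,0.037,-0.188,16,0.2],
  [0.04,0.046,-0.235,20,0.2],
  [0.08,0.055,-0.282,24,0.2],
  [0.1,0.065,-0.329,24.8,0.2],
  [0.12,0.074,-0.376,24.8,0.2],
])

```text
clock: 1.7
tcp_pos: [0.632, -0.1516, 0.3936]
orientation: [1.865, 0.602, -1.869]
contact_force: [0.1, -0.4, 0.4]
grip_width: 0.0342
```

```bash
python3 -c "
from h import *
tgt(2.694,.229)"
```

```text
1.7 tcp [ 0.632  -0.1516  0.3936] F [ 0.1 -0.4  0.4] w 0.03418005134868515
[[-0.003  0.582 -0.813]
 [ 0.002 -0.813 -0.582]
 [-1.    -0.003  0.001]]
delta [ 0.1645 -0.005  -0.024 ] turn -0.0 q7 -2.404935793261908
```

Next I go down to tips at about 0.12 m, then take a side picture before straddling the peg.

Call:
servo_tool([
  [0.03,-0.005,-0.024,0,0.2],
  [0.06,-0.005,-0.024,0,0.2],
  [0.09,-0.005,-0.024,0,0.2],
  [0.1,-0.005,-0.024,0,0.2],
  [0.1,-0.005,-0.024,0,0.2],
])

```text
clock: 2.2
tcp_pos: [0.6476, -0.1335, 0.2918]
orientation: [1.862, 0.603, -1.874]
contact_force: [0.4, -0.7, 0.4]
grip_width: 0.0341
```

```bash
python3 -c "
from h import *
tgt(2.694,.229)
snap('side','s1.png',(210,130,320,230),6)"
```

```text
2.2 tcp [ 0.6476 -0.1335  0.2918] F [ 0.4 -0.7  0.4] w 0.03411915417283941
[[-0.007  0.582 -0.813]
 [ 0.002 -0.813 -0.582]
 [-1.    -0.006  0.004]]
delta [ 0.0628  0.0005 -0.0008] turn -0.1 q7 -2.446698314493215
```

View pics/s1.png

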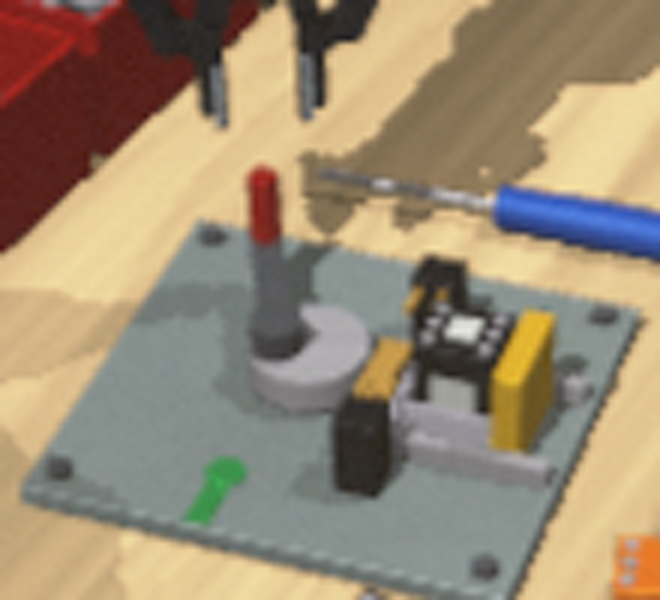

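The open fingertips at (220,120) and (308,115) are centred over the peg top at (263,175). I'll go down now.

Call:
servo_tool([
  [0.02,0,0,0,0.2],
  [0.04,0,0,0,0.2],
  [0.06,0,0,0,0.2],
  [0.06,0,0,0,0.2],
  [0.06,0,0,0,0.2],
])

```text
clock: 2.75
tcp_pos: [0.6487, -0.1339, 0.2354]
orientation: [1.866, 0.6, -1.868]
contact_force: [1.3, 1.2, -0.0]
grip_width: 0.0345
```

```bash
cat >> h.py <<'E'
def arc(cams,zt=.231):
    p,r=st();ang=np.arctan2(r[1,2],r[0,2])
    for c in cams:
        h=A+np.pi/2-c;P=AX+.07*np.array([np.cos(h),np.sin(h)])
        d=r.T@(np.r_[P,zt]-p);t=np.degrees((ang-h+np.pi/2+np.pi)%(2*np.pi)-np.pi)
        print(round(c,2),np.round(d,3),round(t,1))
E
python3 -c "
from h import *
arc(2.694-np.arange(1,9)*.09)"
```

```text
2.75 tcp [ 0.6487 -0.1339  0.2354] F [ 1.3  1.2 -0. ] w 0.034457933164408365
[[-0.002  0.581 -0.814]
 [ 0.002 -0.814 -0.581]
 [-1.    -0.002  0.   ]]
2.6 [ 0.004 -0.001 -0.006] -5.2
2.51 [ 0.004 -0.002 -0.012] -10.4
2.42 [ 0.004 -0.003 -0.018] -15.6
2.33 [ 0.004 -0.005 -0.024] -20.7
2.24 [ 0.004 -0.008 -0.03 ] -25.9
2.15 [ 0.004 -0.011 -0.036] -31.0
2.06 [ 0.004 -0.014 -0.041] -36.2
1.97 [ 0.004 -0.018 -0.046] -41.3
```

Call:
servo_tool([
  [0.004,-0.001,-0.006,-5.2,0.2],
  [0.004,-0.002,-0.012,-10.4,0.2],
  [0.004,-0.003,-0.018,-15.6,0.2],
  [0.004,-0.005,-0.024,-20.7,0.2],
  [0.004,-0.008,-0.03,-25.9,0.2],
  [0.004,-0.011,-0.036,-31,0.2],
  [0.004,-0.014,-0.041,-36.2,0.2],
  [0.004,-0.018,-0.046,-41.3,0.2],
])

```text
clock: 3.55
tcp_pos: [0.676, -0.0948, 0.2337]
orientation: [1.374, 1.091, -1.376]
contact_force: [-1.9, -4.2, -0.6]
grip_width: 0.0338
```

```bash
python3 -c "
from h import *
arc(1.97-np.arange(1,9)*.09)"
```

```text
3.55 tcp [ 0.676  -0.0948  0.2337] F [-1.9 -4.2 -0.6] w 0.03384216108596291
[[-0.     0.974 -0.227]
 [-0.002 -0.227 -0.974]
 [-1.     0.     0.002]]
1.88 [ 0.003 -0.001 -0.009] -5.3
1.79 [ 0.003 -0.002 -0.015] -10.5
1.7 [ 0.003 -0.004 -0.021] -15.7
1.61 [ 0.003 -0.006 -0.027] -20.8
1.52 [ 0.003 -0.008 -0.033] -26.0
1.43 [ 0.003 -0.011 -0.039] -31.1
1.34 [ 0.003 -0.015 -0.044] -36.3
1.25 [ 0.003 -0.019 -0.049] -41.4
```

The contact force is 4.6 N, so the peg is moving as expected. Continuing the arc.

Call:
servo_tool([
  [0.003,-0.001,-0.009,-5.3,0.2],
  [0.003,-0.002,-0.015,-10.5,0.2],
  [0.003,-0.004,-0.021,-15.7,0.2],
  [0.003,-0.006,-0.027,-20.8,0.2],
  [0.003,-0.008,-0.033,-26,0.2],
  [0.003,-0.011,-0.039,-31.1,0.2],
  [0.003,-0.015,-0.044,-36.3,0.2],
  [0.003,-0.019,-0.049,-41.4,0.2],
])

```text
clock: 4.35
tcp_pos: [0.6708, -0.0449, 0.2336]
orientation: [0.836, 1.394, -0.836]
contact_force: [6.1, -3.3, -3.6]
grip_width: 0.034
```

```bash
python3 -c "
from h import *
arc(1.25-np.arange(1,9)*.09)"
```

```text
4.35 tcp [ 0.6708 -0.0449  0.2336] F [ 6.1 -3.3 -3.6] w 0.03397220110395542
[[ 0.008  0.88   0.475]
 [-0.005  0.475 -0.88 ]
 [-1.     0.004  0.008]]
1.16 [ 0.003 -0.001 -0.009] -5.1
1.07 [ 0.002 -0.002 -0.015] -10.3
0.98 [ 0.002 -0.003 -0.021] -15.4
0.89 [ 0.002 -0.005 -0.027] -20.6
0.8 [ 0.002 -0.008 -0.033] -25.8
0.71 [ 0.002 -0.011 -0.038] -30.9
0.62 [ 0.002 -0.014 -0.044] -36.1
0.53 [ 0.002 -0.018 -0.049] -41.2
```

Call:
servo_tool([
  [0.002,-0.001,-0.009,-5.1,0.2],
  [0.002,-0.002,-0.015,-10.3,0.2],
  [0.002,-0.003,-0.021,-15.4,0.2],
  [0.002,-0.005,-0.027,-20.6,0.2],
  [0.002,-0.008,-0.033,-25.8,0.2],
  [0.002,-0.011,-0.038,-30.9,0.2],
  [0.002,-0.014,-0.044,-36.1,0.2],
  [0.002,-0.018,-0.049,-41.2,0.2],
])

```text
clock: 5.15
tcp_pos: [0.6342, -0.0107, 0.2343]
orientation: [0.275, 1.536, -0.279]
contact_force: [6.1, 1.0, -2.5]
grip_width: 0.034
```

```bash
python3 -c "
from h import *
arc([.44,.36,.28,.2,.12,.04,-.04,-.13])"
```

```text
5.15 tcp [ 0.6342 -0.0107  0.2343] F [ 6.1  1.  -2.5] w 0.0340226466305826
[[ 0.016  0.347  0.938]
 [-0.005  0.938 -0.347]
 [-1.     0.001  0.017]]
0.44 [ 0.003 -0.001 -0.009] -5.0
0.36 [ 0.003 -0.002 -0.014] -9.6
0.28 [ 0.003 -0.003 -0.02 ] -14.2
0.2 [ 0.003 -0.005 -0.025] -18.8
0.12 [ 0.003 -0.007 -0.03 ] -23.4
0.04 [ 0.003 -0.009 -0.035] -28.0
-0.04 [ 0.003 -0.012 -0.04 ] -32.5
-0.13 [ 0.003 -0.016 -0.045] -37.7
```

Call:
servo_tool([
  [0.002,-0.001,-0.009,-5,0.2],
  [0.002,-0.002,-0.014,-9.6,0.2],
  [0.002,-0.003,-0.02,-14.2,0.2],
  [0.002,-0.005,-0.025,-18.8,0.2],
  [0.002,-0.007,-0.03,-23.4,0.2],
  [0.002,-0.009,-0.035,-28,0.2],
  [0.002,-0.012,-0.04,-32.5,0.2],
  [0.002,-0.012,-0.04,-32.5,0.2],
])

```text
clock: 5.95
tcp_pos: [0.5945, -0.007, 0.2349]
orientation: [-0.174, 1.541, 0.164]
contact_force: [3.6, 2.1, 1.0]
grip_width: 0.0346
```

```bash
python3 -c "
from h import *
arc([0,-.08,-.13,-.16])
snap('side','s2.png',(210,130,320,230),6)
snap('top','t2.png',(250,142,370,242),6)
for n,o in(('side',(210,130)),('top',(250,142))):
  for z in(.048,.085):
    print(n,[np.round((w2px(n,np.r_[AX+.07*np.array([-np.sin(A-c),np.cos(A-c)]),z])+.5-o)*6-.5) for c in(0,.1)])
"
```

```text
5.95 tcp [ 0.5945 -0.007   0.2349] F [3.6 2.1 1. ] w 0.03458295189951677
[[ 0.024 -0.214  0.977]
 [-0.004  0.977  0.214]
 [-1.    -0.009  0.023]]
0 [ 0.004 -0.001  0.001] 2.4
-0.08 [ 0.004 -0.001 -0.005] -2.2
-0.13 [ 0.004 -0.001 -0.009] -5.1
-0.16 [ 0.004 -0.001 -0.011] -6.8
side [array([224., 412.]), array([211., 409.])]
side [array([220., 351.]), array([206., 347.])]
top [array([177., 252.]), array([175., 239.])]
top [array([178., 234.]), array([176., 221.])]
```

View pics/s2.png

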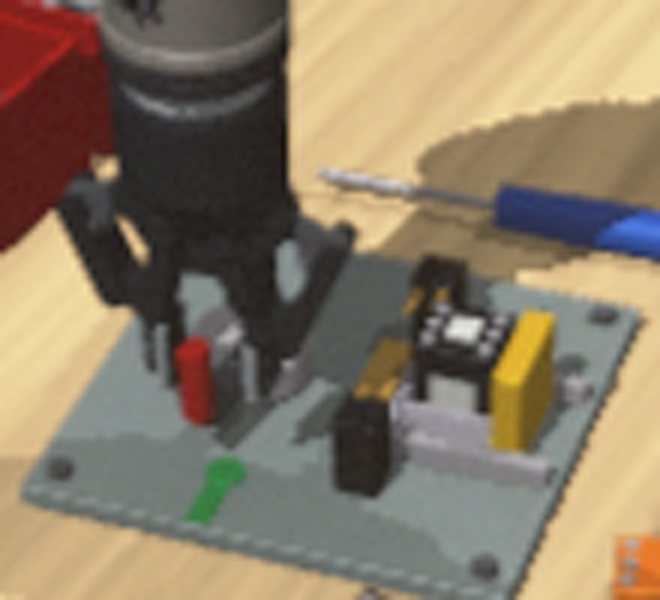

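The peg top is at (193,343) and its foot at (200,420), against (220,351) and (224,412) expected at the low point. The cam is therefore still about 0.19 rad short, which is 13 mm at the peg.

Call:
servo_tool([
  [0.001,0,-0.005,0,0.2],
  [0.001,0,-0.009,0,0.2],
  [0.001,0,-0.013,0,0.2],
  [0.001,0,-0.013,0,0.2],
  [0.001,0,-0.013,0,0.2],
])

```text
clock: 6.55
tcp_pos: [0.5832, -0.0098, 0.2349]
orientation: [-0.172, 1.537, 0.161]
contact_force: [4.1, 3.2, 2.8]
grip_width: 0.0342
```

```bash
cat >> h.py <<'E'
def red(n):
    im=grab_frame(n).astype(int);m=((im[:,:,0]>2*im[:,:,1]+15)&(im[:,:,0]>2*im[:,:,2]+15)).astype(np.uint8)
    k,l,s,c=cv2.connectedComponentsWithStats(m)
    e=w2px(n,np.r_[AX+.07*np.array([-np.sin(A),np.cos(A)]),.066])
    e1=w2px(n,np.r_[AX+.07*np.array([-np.sin(A-.1),np.cos(A-.1)]),.066])
    for i in range(1,k):
        if abs(c[i]-e).max()<25: print(n,'blob',s[i],c[i],'exp0',e,'exp.1',e1)
E
python3 -c "
from h import *
st();red('side');red('top')
snap('side','s3.png',(210,130,320,230),6)"
```

```text
6.55 tcp [ 0.5832 -0.0098  0.2349] F [4.1 3.2 2.8] w 0.03417806867920045
[[ 0.028 -0.211  0.977]
 [-0.004  0.977  0.211]
 [-1.    -0.01   0.026]]
side blob [243 187   6  14  62] [245.35483871 193.40322581] exp0 [246.61238743 193.36370257] exp.1 [244.31077347 192.75989845]
```

View pics/s3.png

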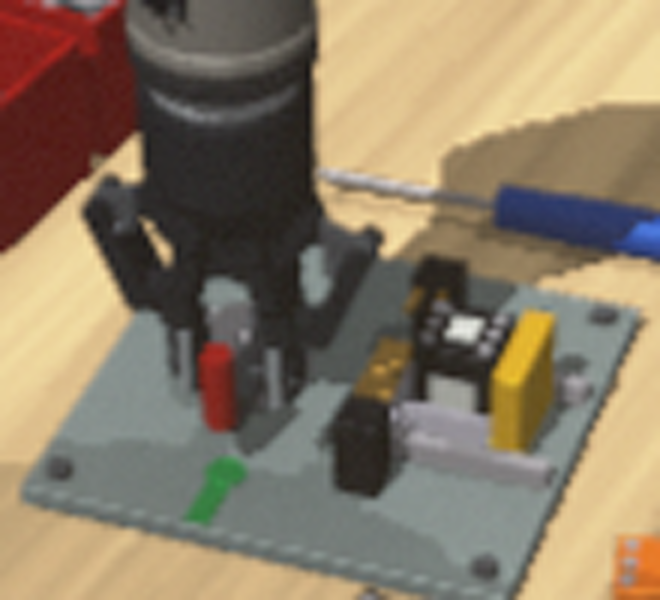

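The peg is now at (217,388) in the crop, about 0.055 rad (4 mm) short. I'll nudge it the rest of the way, back off so the fingers clear it, and lift.

Call:
servo_tool([
  [0,0,-0.002,0,0.2],
  [0,0,-0.004,0,0.2],
  [0,0,-0.004,0,0.2],
  [0,0,-0.004,0,0.2],
])

```text
clock: 7.1
tcp_pos: [0.579, -0.011, 0.2342]
orientation: [-0.172, 1.539, 0.16]
contact_force: [3.0, 3.1, 1.2]
grip_width: 0.0341
```

```bash
python3 -c "
from h import *
st();red('side')
im=grab_frame('side').astype(int);m=(im[:,:,1]>1.5*im[:,:,0]+10)&(im[:,:,1]>1.5*im[:,:,2]+10)
m[:190]=0;m[225:]=0;m[:,:235]=0;m[:,255:]=0
v,u=np.nonzero(m);print('green',len(v),u.mean(),v.mean(),u.min(),u.max(),v.min(),v.max())
print(w2px('side',np.r_[AX+.07*np.array([-np.sin(A),np.cos(A)]),.0126]))
for v in range(203,220): print(v,np.nonzero(m[v])[0])"
```

```text
7.1 tcp [ 0.579  -0.011   0.2342] F [3.  3.1 1.2] w 0.0341168756507065
[[ 0.026 -0.211  0.977]
 [-0.005  0.978  0.211]
 [-1.    -0.01   0.025]]
side blob [245 188   5  14  62] [247.24193548 194.        ] exp0 [246.61238743 193.36370257] exp.1 [244.31077347 192.75989845]
green 38 245.39473684210526 211.1578947368421 242 249 207 216
[247.70482673 207.8365462 ]
203 []
204 []
205 []
206 []
207 [246 247 248 249]
208 [245 246 247 248 249]
209 [245 246 247 248 249]
210 [245 246 247]
211 [244 245 246 247]
212 [244 245 246]
213 [243 244 245 246]
214 [242 243 244 245]
215 [242 243 244]
216 [242 243 244]
217 []
218 []
219 []
```

Call:
servo_tool([
  [0,0,0.005,0,0.2],
  [0,0,0.009,0,0.2],
  [-0.015,0,0.009,0,0.2],
  [-0.04,0,0.009,0,0.2],
  [-0.08,0,0.009,0,0.2],
  [-0.12,-0.04,0.009,0,0.6],
  [-0.12,-0.08,0.009,0,1],
  [-0.12,-0.12,0.009,0,1],
])

```text
clock: 8.0
tcp_pos: [0.6103, -0.1277, 0.3587]
orientation: [-0.173, 1.536, 0.158]
contact_force: [0.9, 0.1, -0.3]
grip_width: 0.0004
```

```bash
python3 -c "
from h import *
st();red('side');red('top')
snap('top','t4.png',(250,142,370,242),6)"
```

```text
8.0 tcp [ 0.6103 -0.1277  0.3587] F [ 0.9  0.1 -0.3] w 0.00036251056538704233
[[ 0.029 -0.21   0.977]
 [-0.007  0.978  0.211]
 [-1.    -0.013  0.027]]
side blob [245 188   5  14  56] [247.41071429 194.32142857] exp0 [246.61238743 193.36370257] exp.1 [244.31077347 192.75989845]
```

View pics/t4.png

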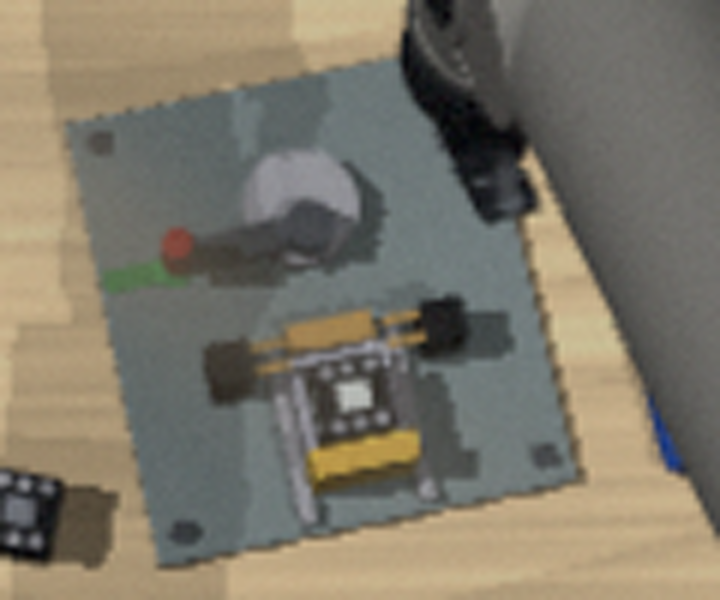

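The peg now stands over the green mark's inner end, at (178,243) in the crop. The slide and relay haven't moved. The script below does one fit of the cam angle, and meanwhile the arm goes behind the plate with its fingers shut.

Call:
servo_tool([
  [0,0.008,-0.022,8,1],
  [0,0.015,-0.045,16,1],
  [0,0.025,-0.075,24,1],
  [0,0.035,-0.105,32,1],
  [0,0.045,-0.135,40,1],
  [0,0.055,-0.16,48,1],
  [0,0.0575,-0.167,56,1],
  [0,0.0575,-0.167,64,1],
])

```text
clock: 8.95
tcp_pos: [0.4325, -0.1065, 0.3515]
orientation: [0.715, 1.426, -0.709]
contact_force: [1.1, -0.2, 0.0]
grip_width: -0.0001
```

```bash
cat > fit.py <<'E'
from h import *
def fit(n,f):
    im=cv2.imread(f)[:,:,::-1].astype(int)
    m=(im[:,:,0]>1.5*im[:,:,1]+10)&(im[:,:,0]>1.5*im[:,:,2]+10)
    t=np.arange(0,6.28,.3);best=[]
    for c in np.arange(-.2,.3,.01):
        P=AX+.07*np.array([-np.sin(A-c),np.cos(A-c)])
        q=np.array([w2px(n,[P[0]+.008*np.cos(s),P[1]+.008*np.sin(s),z]) for s in t for z in(.048,.085)])
        h=np.zeros((420*8,560*8),np.uint8);cv2.fillConvexPoly(h,cv2.convexHull(np.round((q+.5)*8).astype(np.int32)),255)
        h=cv2.resize(h,(560,420),interpolation=cv2.INTER_AREA)/255
        x0,y0=q.mean(0).astype(int);w=np.s_[y0-15:y0+15,x0-15:x0+15]
        best.append((np.abs(h[w]-m[w]).sum(),round(c,2)))
    print(n,sorted(best)[:4])
E
python3 -c "
from fit import *
fit('top','pics/raw_t4.png')
snap('side','s4.png');fit('side','pics/raw_s4.png')
p,r=st();print(get_obs()['joints'][6])
W=np.r_[.5767,-.0818]+np.array([[np.cos(A),-np.sin(A)],[np.sin(A),np.cos(A)]])@[-.145,0]
tip=p+r[:,0]*.165;print('tip',tip,'d',np.round(r.T@(np.r_[W,.05]-tip),4),'ang z',np.degrees(np.arctan2(r[1,2],r[0,2])))
"
```

```text
top [(np.float64(23.113725490196078), np.float64(-0.04)), (np.float64(23.16862745098039), np.float64(-0.02)), (np.float64(23.36862745098039), np.float64(-0.06)), (np.float64(23.529411764705884), np.float64(0.01))]
side [(np.float64(21.1921568627451), np.float64(-0.03)), (np.float64(21.258823529411764), np.float64(-0.04)), (np.float64(22.364705882352943), np.float64(-0.02)), (np.float64(24.337254901960783), np.float64(-0.05))]
9.0 tcp [ 0.4333 -0.1066  0.3517] F [-0.4  1.  -0.2] w 2.8504139803826647e-05
[[ 0.024  0.797  0.604]
 [-0.007  0.604 -0.797]
 [-1.     0.015  0.02 ]]
-1.0065195448160527
tip [ 0.43725364 -0.10780795  0.18678139] d [ 0.1367 -0.0042 -0.0055] ang z -52.85174074096879
```

Both views put the cam at −0.03 to −0.04 rad, which is about 2 mm at the peg and within calibration error. That is close enough to the low point, so I'll finish the turn and go down behind the plate.

Call:
servo_tool([
  [0.02,-0.004,-0.005,8,1],
  [0.05,-0.004,-0.005,16,1],
  [0.08,-0.004,-0.005,24,1],
  [0.11,-0.004,-0.005,27,1],
  [0.13,-0.004,-0.005,27,1],
  [0.137,-0.004,-0.005,27,1],
  [0.137,-0.004,-0.005,27,1],
])

```text
clock: 9.7
tcp_pos: [0.4302, -0.1052, 0.2142]
orientation: [1.08, 1.267, -1.064]
contact_force: [0.1, -0.2, -0.0]
grip_width: 0.0004
```

```bash
cat >> h.py <<'E'
def jig():
    p,r=st();tip=p+r[:,0]*.165
    Rj=np.array([[np.cos(A),-np.sin(A)],[np.sin(A),np.cos(A)]])
    print('tip jig',np.round(Rj.T@(tip[:2]-[.5767,-.0818]),4),'z',tip[2],'yaw y-axis',np.degrees(np.arctan2(r[1,1],r[0,1])))
    f=np.r_[Rj[:,0],0];print('fwd in tool',np.round(r.T@f,3),'left',np.round(r.T@np.r_[Rj[:,1],0],3))
E
python3 -c "
from h import *
jig();snap('side','s5.png',(210,130,320,230),6)"
```

```text
9.7 tcp [ 0.4302 -0.1052  0.2142] F [ 0.1 -0.2 -0. ] w 0.0004097997969540279
[[ 0.022  0.984  0.179]
 [-0.006  0.179 -0.984]
 [-1.     0.021  0.01 ]]
tip jig [-0.1449  0.0006] z 0.04929102652766487 yaw y-axis 10.333041856085583
fwd in tool [0.021 1.    0.006] left [-0.01   0.006 -1.   ]
```

View pics/s5.png

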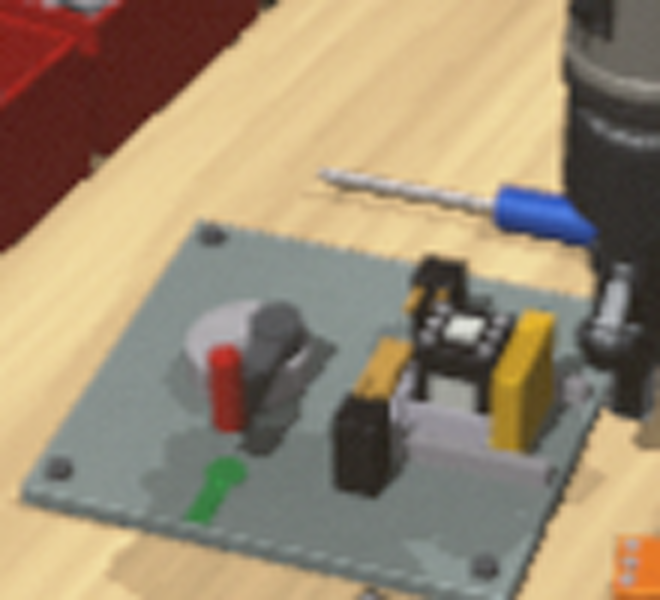

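The peg at (227,388) stands straight above the mark at (227,470), and the shut fingers are behind the yellow plate. I'll push slowly.

Call:
servo_tool([
  [0,0.012,0,0,1],
  [0,0.022,0,0,1],
  [0,0.028,0,0,1],
  [0,0.033,0,0,1],
  [0,0.037,0,0,1],
  [0,0.041,0,0,1],
  [0,0.045,0,0,1],
  [0,0.049,0,0,1],
])

```text
clock: 10.55
tcp_pos: [0.4785, -0.0969, 0.2158]
orientation: [1.08, 1.266, -1.065]
contact_force: [-3.0, -1.4, -0.2]
grip_width: -0.0
```

```bash
python3 -c "
from h import *
jig()"
```

```text
10.55 tcp [ 0.4785 -0.0969  0.2158] F [-3.  -1.4 -0.2] w -2.069084999005029e-05
[[ 0.022  0.984  0.178]
 [-0.007  0.178 -0.984]
 [-1.     0.021  0.011]]
tip jig [-0.0959  0.0004] z 0.050844261549397446 yaw y-axis 10.27520849804844
fwd in tool [0.021 1.    0.005] left [-0.011  0.005 -1.   ]
```

Call:
servo_tool([
  [0,0.004,0,0,1],
  [0,0.007,0,0,1],
  [0,0.01,0,0,1],
  [0,0.012,0,0,1],
  [0,0.014,0,0,1],
  [0,0.016,0,0,1],
  [0,0.016,0,0,1],
])

```text
clock: 11.25
tcp_pos: [0.4945, -0.0939, 0.216]
orientation: [1.08, 1.266, -1.065]
contact_force: [-2.5, -0.9, -2.6]
grip_width: -0.0001
```

```bash
python3 -c "
from h import *
jig()"
```

```text
11.25 tcp [ 0.4945 -0.0939  0.216 ] F [-2.5 -0.9 -2.6] w -5.0535576492577305e-05
[[ 0.023  0.984  0.178]
 [-0.007  0.178 -0.984]
 [-1.     0.021  0.011]]
tip jig [-0.0796  0.0006] z 0.051084521269541744 yaw y-axis 10.2769450367192
fwd in tool [0.021 1.    0.005] left [-0.01   0.005 -1.   ]
```

Still only about 3 N, so it isn't at the stop. I'll creep forward until the force rises.

Call:
servo_tool([
  [0,0.002,0,0,1],
  [0,0.003,0,0,1],
  [0,0.003,0,0,1],
])

```text
clock: 11.55
tcp_pos: [0.4958, -0.0936, 0.216]
orientation: [1.078, 1.269, -1.069]
contact_force: [-8.3, -1.8, 6.3]
grip_width: 0.0001
```

Call:
servo_tool([
  [0,0.002,0,0,1],
  [0,0.003,0,0,1],
  [0,0.003,0,0,1],
])

```text
clock: 11.85
tcp_pos: [0.4968, -0.0934, 0.2159]
orientation: [1.075, 1.272, -1.074]
contact_force: [-11.7, -1.0, 9.4]
grip_width: 0.0
```

```bash
python3 -c "
from h import *
jig();snap('side','s6.png',(210,130,320,230),6)"
```

```text
11.85 tcp [ 0.4968 -0.0934  0.2159] F [-11.7  -1.    9.4] w 2.327347713328722e-05
[[ 0.012  0.984  0.177]
 [-0.009  0.177 -0.984]
 [-1.     0.01   0.011]]
tip jig [-0.079   0.0005] z 0.05090364692620941 yaw y-axis 10.2185306060488
fwd in tool [0.01  1.    0.004] left [-0.011  0.004 -1.   ]
```

View pics/s6.png

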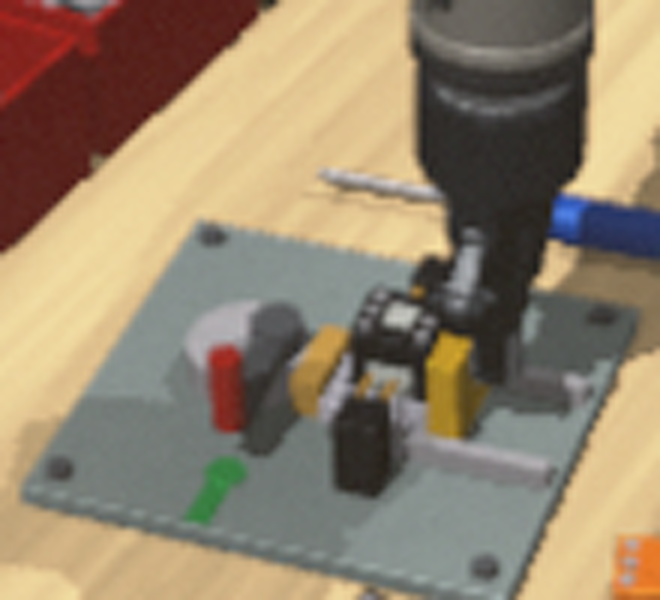

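The force rose to 12 N with hardly any more motion. The brass shoe is against the cam, the peg is unchanged at (227,388), and the relay is still in its nest. I'll back off and lift.

Call:
servo_tool([
  [0,-0.01,0,0,1],
  [0,-0.025,0,0,1],
  [0,-0.045,0,0,1],
  [-0.03,-0.05,0,0,1],
  [-0.07,-0.05,0,0,1],
  [-0.12,-0.05,0,0,1],
  [-0.15,-0.05,0.04,0,1],
  [-0.15,-0.05,0.08,0,1],
])

```text
clock: 12.7
tcp_pos: [0.4624, -0.1796, 0.3722]
orientation: [1.074, 1.261, -1.066]
contact_force: [1.3, -0.5, 0.8]
grip_width: -0.0
```

```bash
python3 -c "
from fit import *
jig();snap('side','s7.png');fit('side','pics/raw_s7.png')
snap('top','t7.png',(250,142,370,242),6);fit('top','pics/raw_t7.png')"
```

```text
12.7 tcp [ 0.4624 -0.1796  0.3722] F [ 1.3 -0.5  0.8] w -4.087222187726565e-05
[[ 0.024  0.983  0.181]
 [-0.014  0.181 -0.983]
 [-1.     0.022  0.018]]
tip jig [-0.1259 -0.0795] z 0.20728894847154766 yaw y-axis 10.42633517547792
fwd in tool [0.022 1.    0.008] left [-0.018  0.008 -1.   ]
side [(np.float64(20.1921568627451), np.float64(-0.03)), (np.float64(20.258823529411764), np.float64(-0.04)), (np.float64(21.615686274509805), np.float64(-0.02)), (np.float64(23.337254901960783), np.float64(-0.05))]
top [(np.float64(25.113725490196078), np.float64(-0.04)), (np.float64(25.16862745098039), np.float64(-0.02)), (np.float64(25.36862745098039), np.float64(-0.06)), (np.float64(25.52549019607843), np.float64(0.08))]
```

View pics/t7.png

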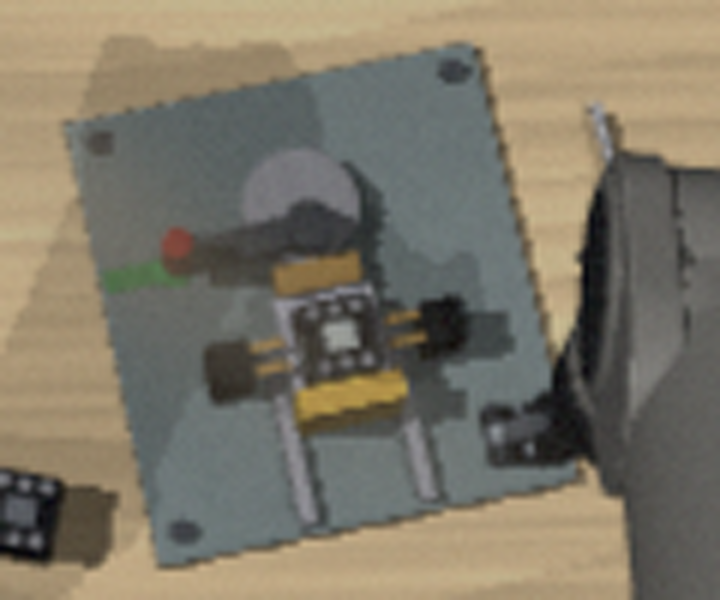

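The slide is fully forward: the relay moved from (352,398) to (338,336), about 31 mm. It is seated, and the peg is at the mark. Handing in.

```bash
python3 -c "
from h import *
hand_in()"
```

```text
the job is handed in; nothing more can be done
```

I turned the cam to its low point first, then pushed the slide forward until its brass shoe met the cam, and handed the job in. I used about 13 s of the 48 s.

- **Cam:** I turned it anticlockwise by its red peg, with the half-open fingertips either side of it, from about 2.69 rad. The last pictures put it at about −0.03 rad (side view) and −0.04 rad (top view, a flatter fit). That is about 2 mm past the mark, within the camera calibration, so I left it. Pushing the slide did not move it.
- **Slide:** I pushed the yellow plate with the shut fingers. The push took about 3 N until the stop, where it rose to about 12 N. The slide travelled about 31 mm.
- **Relay and the rest:** The relay looks seated in its nest. I touched nothing else. The arm was clear of everything at the end, with the shut fingertips about 0.2 m above the bench.

No check failed.

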